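# Load the battery cell into the open work torch

## Robot

A 7-joint arm with a two-finger parallel gripper is mounted at the origin on a cart in front of the work surface, level with it; the furniture and walls round the work are solid. World frame = base frame: x ahead of the robot, y to its left, z up, the work surface at z = 0. Lengths are in m, angles in rad, forces in N, time in s.
With the tool pointing down it reaches from about 0.35 to 0.9 m from the base axis. Payload 7.2 kg.
Tool frame: the origin (TCP) lies on the centre line of the jaws, within the pads' length; the fingertips stand 19 mm ahead of it and the grasp point (between the pads) is the TCP; y points along the fingers, z is the direction in which the jaws open and shut, and the axes are right-handed (so a half turn about y gives the same grasp; the last joint's range is limited). The gripper opens to 88 mm and grips with 3 to 60 N. Pads are 20 mm wide; open, the fingers measure 115 mm over their backs; the gripper's body (75 mm by 178 mm) begins 61 mm behind the grasp point.
Start: joints at [1.183, 0.411, -0.013, 1.596, 0.006, 1.134, -0.082], TCP at [0.196, -0.593, 0.202] pointing down, gripper open.
Joint ranges: [-2.95, 2.95], [-0.29, 1.99], [-1.47, 1.44], [0.14, 2.54], [-1.03, 4.17], [0.13, 1.85], [-2.86, 2.86]. Speed limits (rad/s): [2.39, 2.39, 3.01, 3.01, 3.14, 3.14, 3.14].

## Interface

Orientations are given as a unit quaternion [w, x, y, z].
In Python, from station import get_state, optics, order, trace, spot_point gives the robot as it stands.
- The arm moves only by the tool jog_arm, never from a script. Its argument "targets" is a list of rows, each an object with "angular": the turn, a rotation vector about the tool's x, y, z in degrees, a list of three; "dp": the shift along the tool's x, y, z in mm, a list of three; "jaw": the finger opening in mm, from 0 to 87.8. In form: [{"angular": [rx, ry, rz], "dp": [tx, ty, tz], "jaw": jaw}, ...]. A call has 1 to 20 rows; each row is the pose to reach, as a shift and turn from the pose measured when the call began, along the tool's axes at that moment; what a row does not reach only later rows make up. A row lasts 1/12 s, in which the tool goes at most 41.7 mm and 7.16 degrees, less where a joint would pass 70% of its speed; a pose out of reach is approached as far as the arm can. A call with a gripper value outside its range is refused whole. The fingers move at their own pace and stop on an object; "force" is the grip in N (left out, the last holds). Time passes only in rows, so rows that repeat a pose let the fingers close. It gives the time, the measured TCP pose, the force and the opening at its end, in the units of the state.
- get_state(): the state, without advancing time (a new reading comes with each control period).
- optics.get_image(name): name is "scene" or "side" or "wrist"; returns a dict with "frame" (420x560x3 uint8, blue, green, red), "depth" (420x560 float32, m along the optical axis (not along the pixel's ray), 0 where there is no reading), "fx", "fy", "cx", "cy" (pixels), "view" (4x4, takes a point from world to camera coordinates); the wrist camera has in their place "hand_eye" (4x4, takes a point from camera to tool coordinates, whose origin is the TCP and whose axes are the tool frame's). Camera axes: x right, y up, looking along -z (the intrinsics and any distortion apply to the point x, -y, -z); pixel columns grow to the right and rows downward; lengths in m; the calibration is good to about 2 mm. A picture is of the moment at which its call begins: read the wrist's pose just before it.
- order.close_job(): hands the job in, once; it reports no verdict.
Trained networks look in a picture, given as the dict that the camera call returned (one of the last four; its "shot" number tells which), for a name from the list of things; names that differ only in an ending like _2 or _b are one class to them, and where a whole thing is asked for, a point or a joint stands for the part that bears it (a point fixed in the world has none). Each returns a list of dicts, best first, with "p" (0 to 1); they miss things now and then, are a little off and sometimes report something else, mostly with a low value. They report only what shows in the picture. A call takes as long as a camera call.
- trace(picture, target): "pixels" (420x560 bool, what is visible of it) and "point" ([row, column] in pixels, amid what is visible of it).
- spot_point(picture, target): "point" ([row, column] in pixels: a listed point, or the origin of a listed thing).
The state is a dict: "clock": time; "joint_pos": joint angles; "qd": joint speeds; "joint_efforts": joint torques, N m; "eef_pos": TCP position; "orientation": TCP orientation; "ft_force": force on the tool from outside, world axes, zero at the start; "wrist_torque": the same for the moment, N m; "opening": finger opening in m.
Only numpy, scipy, OpenCV 4.12 (cv2) and the standard library are available. Lean on these libraries where they do the work, as an engineer would, in place of code of your own. Each camera call takes 0.05 s, during which the arm holds its last target.

## Task

Load the thick green cell into the open work torch on the bench: set its flat end against the spring contact at the lamp head, then press its other end, the one with the red band and brass nub, down between the two steel clips until they hold it and the cell lies level. Leave the thin grey cell on its rest, and let go of everything.

Things in the scene. Friction and masses are not known exactly. Their poses are not given: they have to be found in the camera images.
- green_cell_center (a point): centre of the thick green battery cell, a smooth rigid cylinder 32 mm in diameter, 110 mm long, 150 g, lying level on a low wooden rest, its axis 31 mm above the bench. x runs along the cell from flat end to nub end; y and z turn as it rolls. Grasp across the diameter at mid-length: the rest is a 60 x 44 mm base 6 mm high with two ribs 18 mm high, 28 mm over all
- green_cell_flat_end (a point): centre of the green cell's flat steel end face, 55 mm from the cell's centre along its -x
- green_cell_nub_end (a point): centre of the green cell's other end face (white, with a red band round the cell there), 55 mm from the cell's centre along its +x; a brass nub 10 mm in diameter sticks out 4 mm farther
- thin_cell_center (a point): centre of the thin grey cell, 22 mm in diameter and 110 mm long, also with a red band at its nub end, lying on a like rest with its axis 24 mm above the bench. It may lie left or right of the green one. Not wanted: the clips cannot hold it
- torch_seat (a point): the loaded cell's centre: 30 mm above the bench, amid the open grey torch, fixed to the bench. x runs level along the torch from lamp head and spring contact (-x) to clips and end stop (+x); z up. Base plate 70 mm wide, 8 mm high; sides clear for fingers from x = -30 to 28 mm. Lamp head and housing: x = -73 to -117 mm, up to 58 mm high. Loaded cell's top: 46 mm above the bench
- torch_stop (a point): centre of the loaded cell's nub-end face, 55 mm along +x from torch_seat. Two end-stop posts stand here, 14 mm apart, their faces sloping from 20 mm above the bench up to 38 mm above it and 12 mm farther along +x, so a cell pressed down is guided towards the spring
- torch_contact (a point): centre of the loaded cell's flat end face, 55 mm along -x from torch_seat. The free contact stands 5 mm nearer to torch_seat. From 1 mm beyond to 17 mm before this point a V cradle with 45-degree walls, up to 40 mm above the bench, centres the cell
- contact (a joint): how far the copper spring contact (domed disc 30 mm in diameter, centre 30 mm above the bench, front 50 mm along -x from torch_seat when free) is pushed back towards the lamp head: 0 free, 0.014 m at most, 0.005 m with the cell loaded; 0.3 N to start, 1 N loaded
- torch_clips (a point): mid-point between the two sprung steel clips, 41 mm along +x from torch_seat, 39 mm above the bench; clips 22 mm long along x, up to 50 mm high. Rounded beads (4 mm radius, centres 18 mm either side of this point) carry an unpressed nub end about 18 mm too high, part when it is pressed down (4 to 20 N) and close over it

How it is judged:
On the way:
1. the green cell's flat end pushes the spring contact in by 1 mm or more while its nub end is still 4 mm or more above its seat (value of joint contact above 0.001 m and horizontal distance between green_cell_flat_end and torch_contact below 0.02 m and z of green_cell_nub_end in the frame of torch_seat above 0.004 m), for 0.05 s.
At the end, for the whole second after the job is handed in: Green cell in the torch: each end within 10 mm of its place, nub end at most 5 mm too high, axis within 0.1 rad of the torch's, contact pushed in 1.5 mm or more; thin grey cell within 40 mm of where it was (value of joint contact above 0.0015 m and distance between green_cell_nub_end and torch_stop below 0.01 m and distance between green_cell_flat_end and torch_contact below 0.01 m and z of green_cell_nub_end in the frame of torch_seat below 0.005 m and angle between the x axis of green_cell_center and the x axis of torch_seat, either way round below 0.1 rad and distance of thin_cell_center from where it was at the start of the episode below 0.04 m); the robot touches nothing.
It fails at once if the thin grey cell is moved by more than 40 mm (distance of thin_cell_center from where it was at the start of the episode above 0.04 m).
It also fails if it takes over 38 s, if anything falls off the work surface, if the arm or the gripper's body presses on something with over 40 N, if the wrist force passes 120 N, or if a joint passes its speed limit or range.

## Working session

There is one attempt and no reset: what is moved stays moved. The work goes in short steps, Python scripts to look and compute and a tool call to move; the robot and the scene stay as the last step left them, time stands still between calls to the robot, and variables do not carry over. Pictures are saved under pics/ and viewed, and the job is handed in when it is done.

Besides the shell and the picture viewer there is one more tool, called after "Emit:" in YAML: its name, and indented under it one key for each argument. jog_arm: Moves the arm, as the interface text tells. Its arguments: {"type":"object","properties":{"targets":{"type":"array","items":{"type":"object","properties":{"angular":{"type":"array","items":{"type":"number"}},"dp":{"type":"array","items":{"type":"number"}},"jaw":{"type":"number"}}}},"force":{"type":"number"}},"required":["targets"]}

```bash
ls; mkdir -p pics; cat > h.py <<'E'
import numpy as np, cv2
from station import get_state, optics, order, trace, spot_point
from scipy.spatial.transform import Rotation as R
def Rq(q): return R.from_quat([q[1],q[2],q[3],q[0]])
def pose():
    s=get_state(); T=np.eye(4); T[:3,:3]=Rq(s['orientation']).as_matrix(); T[:3,3]=s['eef_pos']; return s,T
def shot(name,fn=None):
    s,T=pose(); im=optics.get_image(name)
    im['c2w']=T@np.array(im['hand_eye']) if name=='wrist' else np.linalg.inv(np.array(im['view']))
    if fn: cv2.imwrite('pics/'+fn,im['frame'])
    return im
def ray(im,rc):
    d=np.array([(rc[1]-im['cx'])/im['fx'],-(rc[0]-im['cy'])/im['fy'],-1.0]); return im['c2w'][:3,3],im['c2w'][:3,:3]@d
def on_z(im,rc,z):
    o,d=ray(im,rc); return o+d*(z-o[2])/d[2]
def by_depth(im,rc):
    o,d=ray(im,rc); return o+d*im['depth'][int(round(rc[0])),int(round(rc[1]))]
E
python3 - <<'E'
from h import *
s,T=pose(); print(s['clock'],s['eef_pos'],s['opening']); print(T.round(3))
Z={'green_cell_center':.031,'green_cell_flat_end':.031,'green_cell_nub_end':.031,'thin_cell_center':.024,'torch_seat':.03,'torch_stop':.03,'torch_contact':.03,'torch_clips':.039}
for n in ['scene','side','wrist']:
    im=shot(n,n+'0.png'); print(n,[k for k in im], im['c2w'][:3,3].round(3), im['c2w'][:3,2].round(2), {k:im[k] for k in im if 'dist' in k})
    for k,z in Z.items():
        for d in spot_point(im,k)[:2]: print('  ',k,round(d['p'],2),np.round(d['point'],1),on_z(im,d['point'],z).round(4))
print(get_state()['clock'])
E
```

```text
pics
0.0 [ 0.19628418 -0.59283227  0.20164976] 0.0879976213953823
[[-0.949 -0.001  0.314  0.196]
 [-0.314  0.001 -0.949 -0.593]
 [ 0.    -1.    -0.002  0.202]
 [ 0.     0.     0.     1.   ]]
scene ['frame', 'depth', 'fx', 'fy', 'cx', 'cy', 'view', 'shot', 'c2w'] [0.185 0.107 0.695] [-0.38  0.52  0.76] {}
   green_cell_center 0.68 [246.6 277.3] [ 0.4706 -0.2862  0.031 ]
   green_cell_center 0.37 [217.  227.3] [ 0.5729 -0.2888  0.031 ]
   green_cell_flat_end 0.65 [276.4 258.9] [ 0.4615 -0.2253  0.031 ]
   green_cell_nub_end 0.72 [223.9 297.4] [ 0.4699 -0.3421  0.031 ]
   green_cell_nub_end 0.16 [177.  265.6] [ 0.5742 -0.3982  0.031 ]
   thin_cell_center 0.63 [195.1 335.4] [ 0.4543 -0.4365  0.024 ]
   torch_seat 0.76 [197.6 244.5] [ 0.576  -0.3395  0.03  ]
   torch_stop 0.64 [176.8 264.5] [ 0.5767 -0.3983  0.03  ]
   torch_contact 0.64 [223.8 294.3] [ 0.4746 -0.3401  0.03  ]
   torch_contact 0.59 [216.3 228.4] [ 0.5729 -0.2916  0.03  ]
   torch_clips 0.63 [178.4 257.3] [ 0.5794 -0.3813  0.039 ]
side ['frame', 'depth', 'fx', 'fy', 'cx', 'cy', 'view', 'shot', 'c2w'] [0.404 0.31  0.574] [-0.15  0.78  0.61] {}
   green_cell_center 0.89 [254.6 308.5] [ 0.4659 -0.2778  0.031 ]
   green_cell_nub_end 0.95 [232.9 310.1] [ 0.4693 -0.3272  0.031 ]
   thin_cell_center 0.65 [197.1 324.1] [ 0.4577 -0.4322  0.024 ]
   torch_seat 0.77 [221.9 246.3] [ 0.5731 -0.3408  0.03  ]
   torch_stop 0.82 [200.9 246.4] [ 0.5846 -0.3955  0.03  ]
   torch_contact 0.84 [244.2 241.2] [ 0.5696 -0.2873  0.03  ]
   torch_clips 0.8 [203.  246.7] [ 0.58   -0.3783  0.039 ]
   torch_clips 0.53 [229.4 308.9] [ 0.4712 -0.3258  0.039 ]
wrist ['frame', 'depth', 'fx', 'fy', 'cx', 'cy', 'hand_eye', 'shot', 'c2w'] [ 0.267 -0.57   0.385] [0.26 0.08 0.96] {}
1.35
```

```bash
python3 - <<'E'
import cv2
for n in ['scene','side']:
    i=cv2.imread(f'pics/{n}0.png'); c=i[150:310,180:400]; cv2.imwrite(f'pics/{n}0c.png',cv2.resize(c,None,fx=3.5,fy=3.5,interpolation=cv2.INTER_CUBIC))
E
```

```text
(no output)
```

View pics/scene0.png

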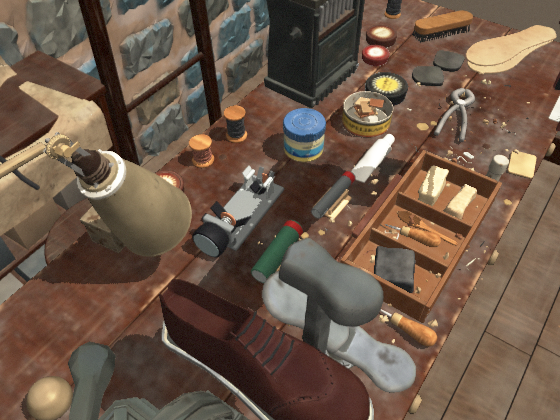

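View pics/side0.png

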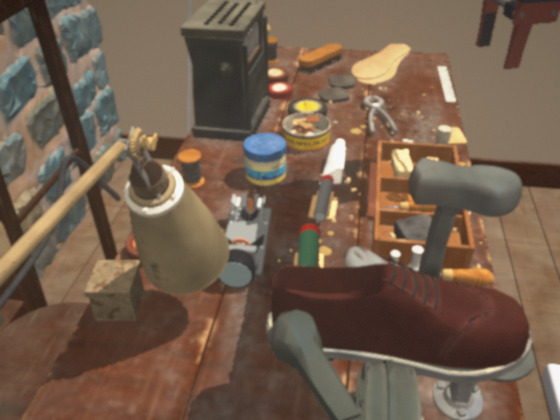

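View pics/wrist0.png

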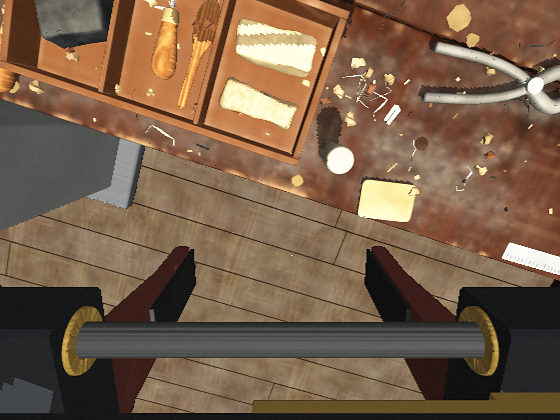

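The scene view shows the green cell at about (277,247), the torch at (240,205) and the thin grey cell at (335,195), next to the knife. The shoe and the iron last stand close to the green cell. I'll map the heights to check clearance.

```bash
python3 - <<'E'
from h import *
pts=[];cols=[]
for n in ['scene','side']:
    im=shot(n); d=im['depth']; r,c=np.nonzero(d>0); dd=d[r,c]
    P=np.stack([(c-im['cx'])/im['fx']*dd,-(r-im['cy'])/im['fy']*dd,-dd],1)@im['c2w'][:3,:3].T+im['c2w'][:3,3]
    pts.append(P); cols.append(im['frame'][r,c])
P=np.concatenate(pts);C=np.concatenate(cols); np.savez('cloud.npz',P=P,C=C)
xs=np.arange(.30,.80,.02); ys=np.arange(0.0,-.56,-.02)
print('      '+' '.join('%4d'%round(x*1000) for x in xs))
for y in ys:
    row=[]
    for x in xs:
        m=(abs(P[:,0]-x)<.01)&(abs(P[:,1]-y)<.01)&(P[:,2]<.6); row.append('%4d'%(P[m,2].max()*1000) if m.sum()>0 else '   .')
    print('%5d '%round(y*1000)+' '.join(row))
E
```

```text
300  320  340  360  380  400  420  440  460  480  500  520  540  560  580  600  620  640  660  680  700  720  740  760  780
    0    .    .  178  182  177    .    .    .   22   18    5    4    5    3    .  334  340  336    4    5    5    5    5    4   -3
  -20    .   57  150  160  150   73    .    .    4    5    5    5    4    4    3  335  339  344    4    4    4    4    5    4   -2
  -40  161  160  155  153  156  152  154  151  144  119    4    4    5    5    5  335  339  343    4    4    4    3    4    4   -2
  -60  178  189  197  208  208  188  184  184  186  185    5    5    4    4    5  334  337    4    4    4    4    5    4    4   -2
  -80  180  191  204  211  200  166  156  156  171  185  109    4    4    5  342  341  335    5    4    4    4    4    4    4   -1
 -100  178  190  203  210  209  188  184  183  186  185    1    1    5    4  331  340  298  267    4    4    4    4    4    4   -2
 -120  289  290  290  282    1    0    0    .    .    0    1    1    1    5  252  305  293  268  195    5    4    4    4    3   -3
 -140  289  290  291  288  115  -15    .    .    .    .    
[... 2122 characters left out ...]
    4    4    3   62   64   63    4    5    .
 -480   41   39   40   50   53    5    3   35   38    3    4    4    4   73   74   72    3    4    4   63   64   64    4    4    .
 -500   39   43   43   50   53    5    6   27   34    6    3    4   72   74   73   74   70    3    3   58   64   63    4    4    .
 -520   42   46   46   50   52    4   10   20   16    5    4    4   73   74   72   73   72    3    3    3    3    4    1    1    .
 -540   40   46   45   50   49    3    4   29   26    6    3    3   73   72   73   73   71    4    4    3    4    4    3    2   -2
 -560   10   45   45   50   50    3    4   34   34    4    4    4    4   72   74   72    0    2    3    4    4    3    4    3   -1
```

View pics/scene0c.png

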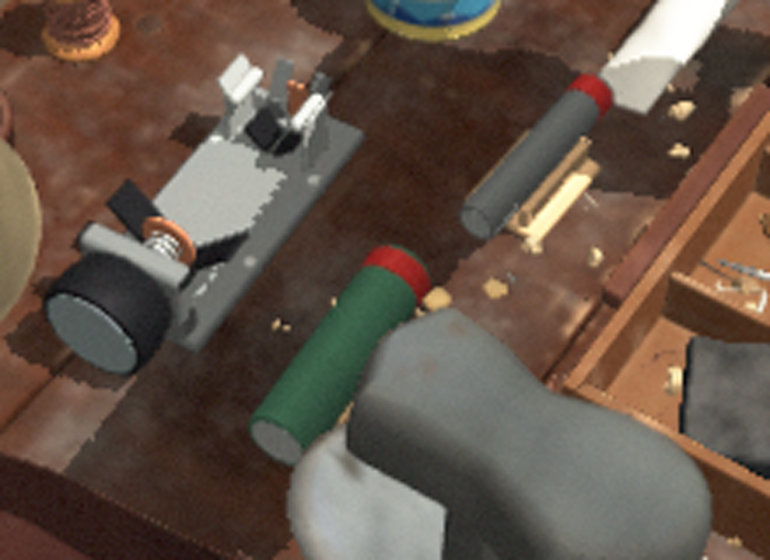

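View pics/side0c.png

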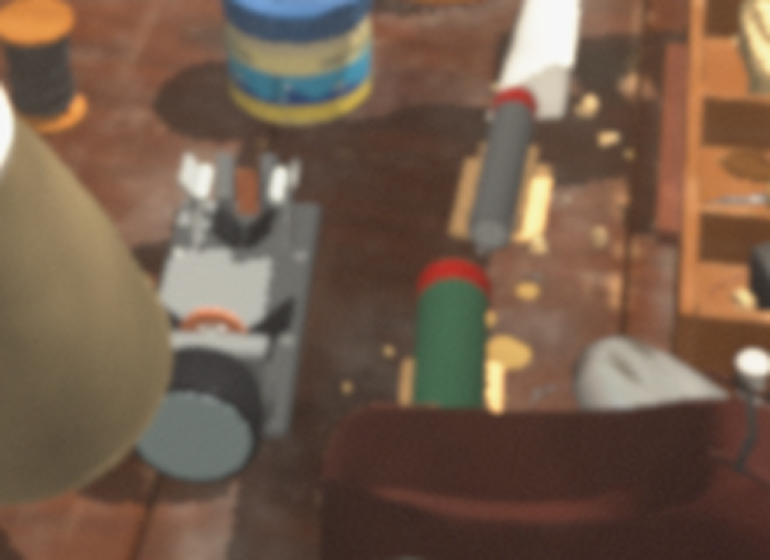

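```bash
python3 - <<'E'
from h import *
for n,px in {'scene':[(255,300),(265,330),(280,370),(310,370),(270,290),(300,340),(320,320),(300,275),(285,272),(340,380),(370,390),(340,340),(380,75)],
 'side':[(170,430),(175,470),(190,510),(200,440),(190,490),(240,430),(252,355),(258,375),(280,390),(340,300),(230,130),(160,150)]}.items():
    im=shot(n)
    for p in px: print(n,p,by_depth(im,p).round(3),im['frame'][p[0],p[1]])
E
```

```text
scene (255, 300) [ 0.336 -0.137  0.289] [121 128 129]
scene (265, 330) [ 0.307 -0.144  0.288] [112 117 114]
scene (280, 370) [ 0.269 -0.152  0.286] [126 134 128]
scene (310, 370) [ 0.255 -0.128  0.281] [77 83 84]
scene (270, 290) [ 0.336 -0.121  0.284] [68 76 75]
scene (300, 340) [ 0.281 -0.118  0.287] [116 122 122]
scene (320, 320) [ 0.307 -0.135  0.197] [60 65 64]
scene (300, 275) [ 0.386 -0.162  0.123] [182 181 176]
scene (285, 272) [ 0.4   -0.175  0.129] [171 173 169]
scene (340, 380) [ 0.268 -0.253  0.   ] [ 65  77 116]
scene (370, 390) [ 0.234 -0.21   0.023] [159 156 154]
scene (340, 340) [ 0.303 -0.191  0.061] [169 174 171]
scene (380, 75) [0.438 0.063 0.253] [62 70 66]
side (170, 430) [ 0.337 -0.136  0.286] [123 140 147]
side (175, 470) [ 0.301 -0.134  0.285] [115 127 128]
side (190, 510) [ 0.267 -0.119  0.282] [103 112 116]
side (200, 440) [ 0.326 -0.118  0.264] [68 74 78]
side (190, 490) [ 0.285 -0.116  0.282] [100 108 113]
side (240, 430) [ 0.325 -0.133  0.202] [56 61 65]
side (252, 355) [ 0.4   -0.189  0.125] [134 150 159]
side (258, 375) [ 0.374 -0.204  0.104] [174 189 194]
side (280, 390) [ 0.366 -0.067  0.204] [50 57 83]
side (340, 300) [0.436 0.056 0.253] [104 110 105]
side (230, 130) [ 1.277 -1.213 -0.795] [ 85 112 139]
side (160, 150) [ 0.608 -0.116  0.286] [ 89 100 112]
```

Emit:
jog_arm:
  targets:
    - {"angular": [0,-72,0],"dp": [-377,-78,-173],"jaw": 80}
    - {"angular": [0,-72,0],"dp": [-377,-78,-173],"jaw": 80}
    - {"angular": [0,-72,0],"dp": [-377,-78,-173],"jaw": 80}
    - {"angular": [0,-72,0],"dp": [-377,-78,-173],"jaw": 80}
    - {"angular": [0,-72,0],"dp": [-377,-78,-173],"jaw": 80}
    - {"angular": [0,-72,0],"dp": [-377,-78,-173],"jaw": 80}
    - {"angular": [0,-72,0],"dp": [-377,-78,-173],"jaw": 80}
    - {"angular": [0,-72,0],"dp": [-377,-78,-173],"jaw": 80}
    - {"angular": [0,-72,0],"dp": [-377,-78,-173],"jaw": 80}
    - {"angular": [0,-72,0],"dp": [-377,-78,-173],"jaw": 80}
    - {"angular": [0,-72,0],"dp": [-377,-78,-173],"jaw": 80}
    - {"angular": [0,-72,0],"dp": [-377,-78,-173],"jaw": 80}
    - {"angular": [0,-72,0],"dp": [-377,-78,-173],"jaw": 80}
    - {"angular": [0,-72,0],"dp": [-377,-78,-173],"jaw": 80}
    - {"angular": [0,-72,0],"dp": [-377,-78,-173],"jaw": 80}
    - {"angular": [0,-72,0],"dp": [-377,-78,-173],"jaw": 80}
  force: 50

```text
clock: 2.88
eef_pos: [0.4987, -0.3121, 0.2802]
orientation: [-0.5, 0.501, -0.499, 0.499]
ft_force: [0.4, 0.3, 0.2]
opening: 0.0798
```

```bash
cat > look.py <<'E'
from h import *
import sys
s,T=pose(); print(s['clock'],np.round(s['eef_pos'],4),round(s['opening'],4),np.round(s['joint_pos'],2),np.round(s['ft_force'],1)); print(T[:3,:3].round(3))
Z={'green_cell_center':.031,'green_cell_flat_end':.031,'green_cell_nub_end':.031,'thin_cell_center':.024,'torch_seat':.03,'torch_stop':.03,'torch_contact':.03,'torch_clips':.039}
im=shot('wrist',sys.argv[1])
for k,z in Z.items():
    for d in spot_point(im,k)[:2]: print('  ',k,round(d['p'],2),np.round(d['point'],1),on_z(im,d['point'],z).round(4))
print(get_state()['clock'])
E
python3 look.py w1.png
```

```text
2.8833 [ 0.4987 -0.3121  0.2802] 0.0798 [ 0.78  0.33 -0.41  1.56  0.13  1.29  0.36] [0.4 0.3 0.2]
[[ 0.002 -0.001  1.   ]
 [-1.    -0.     0.002]
 [ 0.    -1.    -0.001]]
   green_cell_center 0.67 [150.6 253.8] [ 0.4662 -0.2767  0.031 ]
   green_cell_flat_end 0.88 [110.2 250.8] [ 0.4635 -0.2284  0.031 ]
   green_cell_nub_end 0.71 [203.7 337.4] [ 0.5738 -0.3447  0.031 ]
   green_cell_nub_end 0.66 [195.6 258.9] [ 0.4718 -0.3341  0.031 ]
   thin_cell_center 0.76 [266.4 251.7] [ 0.4599 -0.4367  0.024 ]
   torch_seat 0.71 [202.8 340.4] [ 0.5778 -0.3437  0.03  ]
   torch_stop 0.97 [240.5 337.1] [ 0.576  -0.3959  0.03  ]
   torch_contact 0.56 [157.1 336.4] [ 0.5699 -0.2846  0.03  ]
3.3333
```

View pics/w1.png

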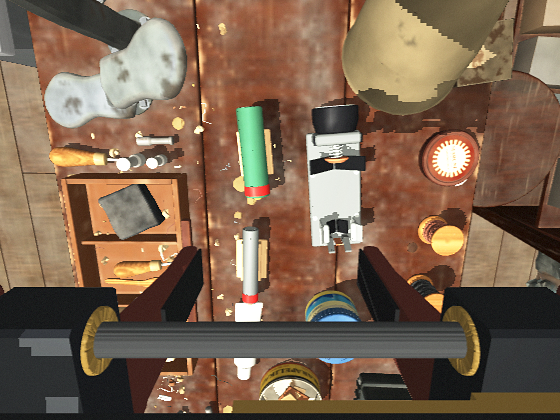

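```bash
cat > fit.py <<'E'
from h import *
im=shot('wrist')
def cloud(mask):
    r,c=np.nonzero(mask&(im['depth']>0)); dd=im['depth'][r,c]
    return np.stack([(c-im['cx'])/im['fx']*dd,-(r-im['cy'])/im['fy']*dd,-dd],1)@im['c2w'][:3,:3].T+im['c2w'][:3,3]
np.savez('im1.npz',frame=im['frame'],depth=im['depth'],c2w=im['c2w'],K=[im['fx'],im['fy'],im['cx'],im['cy']])
for k in ['green_cell_center','thin_cell_center','contact','torch_clips']:
    for t in trace(im,k)[:2]:
        P=cloud(t['pixels']); print(k,round(t['p'],2),t['pixels'].sum(),np.round(t['point'],1))
        if len(P)<20: continue
        if 'cell' in k:
            Q=P[P[:,2]>(.028 if 'green' in k else .02)]
            (cx,cy),(w,h),a=cv2.minAreaRect((Q[:,:2]*1000).astype(np.float32))
            print('  rect',cx,cy,w,h,a,'ztop',np.percentile(Q[:,2],95))
            vy=np.polyfit(Q[:,1],Q[:,0],1); print('  slope dx/dy',vy[0])
        print('  ext',P.min(0).round(4),P.max(0).round(4),np.median(P,0).round(4))
A=cloud(np.ones(im['depth'].shape,bool))
m=(A[:,2]>.005)&(A[:,2]<.0115)&(A[:,0]>.52)&(A[:,0]<.63)&(A[:,1]<-.27)&(A[:,1]>-.44)
print('plate pts',m.sum()); r=cv2.minAreaRect((A[m,:2]*1000).astype(np.float32)); print(r)
b=(A[:,0]>.5)&(A[:,0]<.53)&(A[:,1]<-.25)&(A[:,1]>-.4);print('bench z',np.median(A[b,2]))
E
python3 fit.py
python3 - <<'E'
import cv2
i=cv2.imread('pics/w1.png')[90:310,220:400]; cv2.imwrite('pics/w1c.png',cv2.resize(i,None,fx=2.7,fy=2.7,interpolation=cv2.INTER_CUBIC))
E
```

```text
green_cell_center 0.75 2250 [152.4 253.7]
  rect 465.07672119140625 -280.43798828125 31.228391647338867 112.86841583251953 4.575088977813721 ztop 0.04759929574057307
  slope dx/dy -0.074582393428672
  ext [ 0.4457 -0.3366  0.0007] [ 0.484  -0.2235  0.0495] [ 0.4659 -0.2756  0.0448]
thin_cell_center 0.76 1279 [262.5 247.7]
  rect 457.2293701171875 -436.44281005859375 113.34697723388672 21.4140682220459 89.16094207763672 ztop 0.035483782006362666
  slope dx/dy 0.015786955940592994
  ext [ 0.4409 -0.5075 -0.002 ] [ 0.4691 -0.3797  0.0376] [ 0.4579 -0.432   0.0329]
thin_cell_center 0.53 2365 [153.1 253.9]
  rect 465.4156799316406 -280.9768981933594 31.94483184814453 114.13446044921875 4.653321743011475 ztop 0.047582511527977954
  slope dx/dy -0.0757465901577788
  ext [ 0.441  -0.344  -0.0007] [ 0.4852 -0.2234  0.0495] [ 0.466  -0.2767  0.0446]
contact 0.56 214 [159.1 335. ]
  ext [ 0.5562 -0.2916  0.0076] [ 0.5814 -0.27    0.0457] [ 0.5688 -0.2838  0.0373]
torch_clips 0.62 7216 [178.7 334.3]
  ext [ 0.5327 -0.4264 -0.0056] [ 0.6115 -0.2203  0.0598] [ 0.5688 -0.3118  0.0099]
plate pts 3556
((573.063720703125, -339.390625), (69.6585464477539, 142.42286682128906), 4.507462024688721)
bench z 0.3979649704560072
```

View pics/w1c.png

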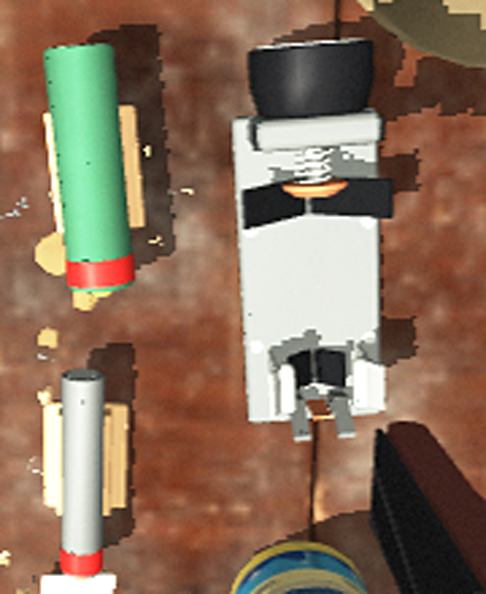

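```bash
python3 - <<'E'
import numpy as np
D=np.load('im1.npz');d=D['depth'];fx,fy,cx,cy=D['K'];T=D['c2w']
r,c=np.nonzero(d>0);dd=d[r,c]
A=np.stack([(c-cx)/fx*dd,-(r-cy)/fy*dd,-dd],1)@T[:3,:3].T+T[:3,3]
print('cam',T[:3,3].round(3),T[:3,2].round(3),fx)
m=(A[:,0]>.515)&(A[:,0]<.64)&(A[:,1]<-.2)&(A[:,1]>-.43);B=A[m]
ys=np.arange(-.285,-.41,-.008);L=[]
for y in ys:
    q=B[abs(B[:,1]-y)<.004]; p=q[(q[:,2]>.004)&(q[:,2]<.0115)]; h=q[q[:,2]>.04]
    print(round(y,3),'plate',p[:,0].min().round(4),p[:,0].max().round(4),((p[:,0].min()+p[:,0].max())/2).round(4),'hi',h[:,0].round(3).min() if len(h) else '',h[:,0].round(3).max() if len(h) else '', len(h)); L.append((y,p[:,0].min(),p[:,0].max()))
L=np.array(L);print(np.polyfit(L[:,0],L[:,1],1),np.polyfit(L[:,0],L[:,2],1),np.polyfit(L[:,0],L[:,1:].mean(1),1))
h=B[(B[:,2]>.052)&(B[:,1]>-.28)];print('housing',h.min(0).round(4),h.max(0).round(4))
for y in np.arange(-.22,-.275,-.008):
    q=h[abs(h[:,1]-y)<.004]
    if len(q): print(round(y,3),q[:,0].min().round(4),q[:,0].max().round(4),q[:,0].mean().round(4))
p=B[(B[:,2]>.004)&(B[:,2]<.0115)]
for x in (.55,.56,.57,.58,.59): q=p[abs(p[:,0]-x)<.005]; print('ends',x,q[:,1].min().round(4),q[:,1].max().round(4))
g=A[(A[:,0]>.44)&(A[:,0]<.495)&(A[:,1]<-.215)&(A[:,1]>-.35)&(A[:,2]>.034)]
for y in np.arange(-.23,-.335,-.015):
    q=g[abs(g[:,1]-y)<.005]; print('green',round(y,3),q[:,0].min().round(4),q[:,0].max().round(4),q[:,0].mean().round(4),q[:,2].max().round(4))
E
```

```text
cam [ 0.5   -0.236  0.463] [-0.002  0.268  0.963] 341.39099853843487
-0.285 plate 0.5346 0.6036 0.5691 hi 0.515 0.603 8898
-0.293 plate 0.5349 0.5732 0.554 hi 0.515 0.602 4633
-0.301 plate 0.5351 0.6035 0.5693 hi 0.538 0.603 3611
-0.309 plate 0.5365 0.6056 0.571 hi 0.54 0.542 1216
-0.317 plate 0.5368 0.6063 0.5715 hi 0.54 0.542 837
-0.325 plate 0.5372 0.6065 0.5719 hi 0.542 0.542 6
-0.333 plate 0.5374 0.6072 0.5723 hi   0
-0.341 plate 0.5389 0.6076 0.5733 hi   0
-0.349 plate 0.5391 0.608 0.5736 hi   0
-0.357 plate 0.5394 0.6088 0.5741 hi   0
-0.365 plate 0.5408 0.6094 0.5751 hi 0.591 0.602 12
-0.373 plate 0.5412 0.6098 0.5755 hi 0.549 0.603 121
-0.381 plate 0.5416 0.6101 0.5758 hi 0.549 0.604 121
-0.389 plate 0.5428 0.5966 0.5697 hi 0.551 0.604 94
-0.397 plate 0.5434 0.5971 0.5703 hi 0.552 0.561 9
-0.405 plate 0.5436 0.6115 0.5775 hi   0
[-0.07942319  0.51155811] [-0.08076036  0.57619639] [-0.08009178  0.54387725]
housing [ 0.5396 -0.28    0.052 ] [ 0.64   -0.2     0.4062]
-0.22 0.5584 0.64 0.604
-0.228 0.547 0.6397 0.5974
-0.236 0.5464 0.6269 0.5724
-0.244 0.5486 0.5813 0.5642
-0.252 0.5538 0.5774 0.565
-0.26 0.5555 0.5602 0.5579
ends 0.55 -0.4128 -0.2722
ends 0.56 -0.4113 -0.2721
ends 0.57 -0.4092 -0.272
ends 0.58 -0.4093 -0.2706
ends 0.59 -0.4078 -0.2693
green -0.23 0.4457 0.476 0.4621 0.0488
green -0.245 0.4467 0.4771 0.463 0.0485
green -0.26 0.4475 0.4792 0.4641 0.0486
green -0.275 0.44 0.4804 0.4518 0.4065
green -0.29 0.4411 0.495 0.4634 0.4163
green -0.305 0.4513 0.4828 0.4598 0.4006
green -0.32 0.4535 0.484 0.461 0.3858
green -0.335 0.4544 0.4839 0.4686 0.0475
```

The wrist view shows the green cell (253,152, nub end down-image), the torch (335,180) and the thin cell (250,265). Both the torch and the green cell are yawed about 4.5° the same way. The lamp rim and the anvil stay clear of the hand. I'll descend now.

Emit:
jog_arm:
  targets:
    - {"angular": [0,-4.5,0],"dp": [-27,160,-33],"jaw": 65}
    - {"angular": [0,-4.5,0],"dp": [-27,160,-33],"jaw": 65}
    - {"angular": [0,-4.5,0],"dp": [-27,160,-33],"jaw": 65}
    - {"angular": [0,-4.5,0],"dp": [-27,160,-33],"jaw": 65}
    - {"angular": [0,-4.5,0],"dp": [-27,160,-33],"jaw": 65}
    - {"angular": [0,-4.5,0],"dp": [-27,185,-33],"jaw": 65}
    - {"angular": [0,-4.5,0],"dp": [-27,210,-33],"jaw": 65}
    - {"angular": [0,-4.5,0],"dp": [-27,230,-33],"jaw": 65}
    - {"angular": [0,-4.5,0],"dp": [-27,245,-33],"jaw": 65}
    - {"angular": [0,-4.5,0],"dp": [-27,246,-33],"jaw": 65}
    - {"angular": [0,-4.5,0],"dp": [-27,246,-33],"jaw": 65}

```text
clock: 4.5
eef_pos: [0.4678, -0.2842, 0.0355]
orientation: [0.521, -0.521, 0.478, -0.479]
ft_force: [-0.5, 0.1, 1.1]
opening: 0.0653
```

```bash
python3 look.py w2.png
```

```text
4.5 [ 0.4678 -0.2842  0.0355] 0.0653 [ 0.74  0.51 -0.37  1.92  0.27  0.75  0.3 ] [-0.5  0.1  1.1]
[[ 0.084  0.     0.996]
 [-0.996 -0.     0.084]
 [ 0.    -1.     0.   ]]
   green_cell_center 0.88 [241.8 275.3] [ 0.4651 -0.2793  0.031 ]
   green_cell_flat_end 0.91 [148.1 276.3] [ 0.4613 -0.2258  0.031 ]
   green_cell_nub_end 0.56 [325.1 280.6] [ 0.4728 -0.3342  0.031 ]
   green_cell_nub_end 0.18 [146.  277.6] [ 0.4619 -0.2246  0.031 ]
4.95
```

View pics/w2.png

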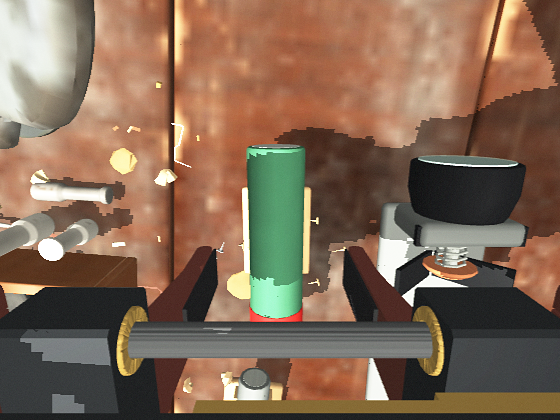

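The green cell is centred between the open jaws (cell column 276, jaws at 215 and 350). I'll shift 2 mm and close.

Emit:
jog_arm:
  targets:
    - {"angular": [0,0,0],"dp": [0,1.5,-2.5],"jaw": 45}
    - {"angular": [0,0,0],"dp": [0,1.5,-2.5],"jaw": 26}
    - {"angular": [0,0,0],"dp": [0,1.5,-2.5],"jaw": 26}
    - {"angular": [0,0,0],"dp": [0,1.5,-2.5],"jaw": 26}
    - {"angular": [0,0,0],"dp": [0,1.5,-2.5],"jaw": 26}
    - {"angular": [0,0,0],"dp": [0,1.5,-2.5],"jaw": 26}
  force: 55

```text
clock: 5.45
eef_pos: [0.4646, -0.2841, 0.0334]
orientation: [0.521, -0.521, 0.478, -0.479]
ft_force: [0.5, 0.2, -0.3]
opening: 0.0286
```

Emit:
jog_arm:
  targets:
    - {"angular": [0,0,0],"dp": [0,-20,0],"jaw": 26}
    - {"angular": [0,0,0],"dp": [0,-60,0],"jaw": 26}
    - {"angular": [0,0,0],"dp": [0,-90,0],"jaw": 26}
    - {"angular": [0,0,0],"dp": [0,-110,0],"jaw": 26}
    - {"angular": [0,0,0],"dp": [0,-110,0],"jaw": 26}
    - {"angular": [0,0,0],"dp": [0,-110,0],"jaw": 26}

```text
clock: 5.95
eef_pos: [0.4651, -0.2845, 0.1445]
orientation: [0.521, -0.52, 0.477, -0.48]
ft_force: [-0.6, -0.5, -1.1]
opening: 0.0263
```

```bash
python3 look.py w3.png
```

```text
5.95 [ 0.4651 -0.2845  0.1445] 0.0263 [ 0.79  0.37 -0.42  1.84  0.18  0.97  0.38] [-0.6 -0.5 -1.1]
[[ 0.084  0.003  0.996]
 [-0.996 -0.002  0.084]
 [ 0.002 -1.     0.002]]
   green_cell_center 0.87 [198.  280.2] [ 0.4655 -0.2786  0.031 ]
   green_cell_flat_end 0.88 [134.5 283.1] [ 0.4633 -0.2236  0.031 ]
   green_cell_nub_end 0.79 [256.2 280.3] [ 0.4703 -0.334   0.031 ]
   green_cell_nub_end 0.38 [213.9 396.7] [ 0.5713 -0.2845  0.031 ]
   thin_cell_center 0.59 [344.5 260.9] [ 0.4589 -0.4364  0.024 ]
   torch_seat 0.78 [268.1 388.3] [ 0.5732 -0.3381  0.03  ]
   torch_contact 0.8 [215.2 394.6] [ 0.57   -0.2861  0.03  ]
   torch_contact 0.21 [197.5 280.2] [ 0.4655 -0.2784  0.03  ]
6.4
```

View pics/w3.png

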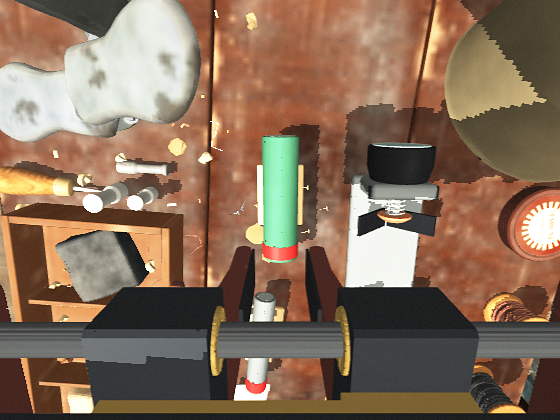

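The grasp missed: the cell is still on its rest at (280,198) and the jaws closed to 26 mm. I'll check where the fingers really sit.

```bash
python3 - <<'E'
from h import *
im=shot('wrist'); H=np.array(im['hand_eye']); Hi=np.linalg.inv(H); print(H.round(4))
s=get_state(); print(s['opening'],s['eef_pos'],s['ft_force'])
for p in [(0,0,0),(0,.019,0),(0,.019,.013),(0,.019,-.013),(.01,.019,.013),(-.01,.019,.013),(-.01,.019,-.013)]:
    q=Hi@np.array([*p,1]); print(p,'row',round(im['cy']+im['fy']*(-q[1])/(-q[2]),1),'col',round(im['cx']+im['fx']*q[0]/(-q[2]),1))
d=im['depth']
def tool(r,c):
    z=d[r,c]; return (H@np.array([(c-im['cx'])/im['fx']*z,-(r-im['cy'])/im['fy']*z,-z,1]))[:3].round(4), z.round(4)
for rc in [(250,240),(250,249),(255,245),(270,235),(270,250),(280,240),(250,316),(255,320),(270,322),(280,330),(198,280),(140,280)]: print(rc,*tool(*rc))
cv2.imwrite('pics/w3c.png',cv2.resize(im['frame'][230:330,200:360],None,fx=4,fy=4))
E
```

```text
[[ 1.000e-04 -9.633e-01 -2.684e-01 -7.420e-02]
 [-1.000e-04  2.684e-01 -9.633e-01 -1.823e-01]
 [ 1.000e+00  1.000e-04 -0.000e+00  2.000e-04]
 [ 0.000e+00  0.000e+00  0.000e+00  1.000e+00]]
0.026072514522570006 [ 0.46436977 -0.28391569  0.14296721] [ 0.07014898 -0.0720139  -0.42973175]
(0, 0, 0) row 253.0 col 279.3
(0, 0.019, 0) row 241.4 col 279.4
(0, 0.019, 0.013) row 241.4 col 300.1
(0, 0.019, -0.013) row 241.4 col 258.6
(0.01, 0.019, 0.013) row 256.3 col 299.9
(-0.01, 0.019, 0.013) row 226.2 col 300.4
(-0.01, 0.019, -0.013) row 226.2 col 258.4
(250, 240) [-0.0116 -0.0246 -0.0194] 0.1687
(250, 249) [-0.0742 -0.1823  0.0002] 0.0
(255, 245) [-0.0126 -0.0334 -0.0161] 0.16
(270, 235) [-0.0124 -0.0495 -0.0187] 0.1445
(270, 250) [-0.0102 -0.0447 -0.0128] 0.1497
(280, 240) [-0.012  -0.0579 -0.0157] 0.1365
(250, 316) [-0.0122 -0.0261  0.018 ] 0.1671
(255, 320) [-0.0119 -0.0317  0.0193] 0.1618
(270, 322) [-0.0121 -0.0488  0.0182] 0.1453
(280, 330) [-0.0119 -0.0576  0.0204] 0.1368
(198, 280) [-0.0101  0.0964  0.0004] 0.2857
(140, 280) [-0.0577  0.0953  0.0004] 0.2719
```

View pics/w3c.png

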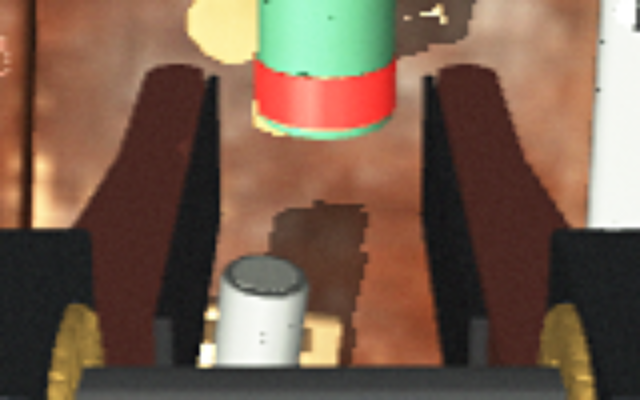

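```bash
python3 - <<'E'
from h import *
im=shot('wrist'); H=np.array(im['hand_eye']); d=im['depth']
def tool(r,c):
    z=d[r,c]; return (H@np.array([(c-im['cx'])/im['fx']*z,-(r-im['cy'])/im['fy']*z,-z,1]))[:3].round(4)
for c in (238,242,246,250,252,254,306,310,314,320):
    for r in range(243,254,2): print((r,c),tool(r,c),end=' ') if d[r,c]>0 and tool(r,c)[1]<.03 else None
    print()
for rc in [(300,150),(300,200),(340,150),(370,150),(340,280),(300,400),(405,280)]: print(rc,tool(*rc))
sc=shot('scene','s3.png'); sd=shot('side','d3.png')
for q,n in((sc,'scene'),(sd,'side')):
    dd=q['depth'];r,c=np.nonzero(dd>0);z=dd[r,c]
    P=np.stack([(c-q['cx'])/q['fx']*z,-(r-q['cy'])/q['fy']*z,-z],1)@q['c2w'][:3,:3].T+q['c2w'][:3,3]
    s,T=pose(); L=(P-T[:3,3])@T[:3,:3]
    m=(abs(L[:,0])<.02)&(abs(L[:,2])<.05)&(L[:,1]<.08)&(L[:,1]>-.1)
    print(n,m.sum(),'max tool y of finger pts',np.sort(L[m,1])[-10:].round(4) if m.sum() else '')
    m=(abs(L[:,0])<.06)&(abs(L[:,2])<.1)&(L[:,1]<.06)&(L[:,1]>-.3)
    h=np.histogram(L[m,1],np.arange(-.3,.061,.02)); print(h[0])
E
```

```text
(247, 238) [-0.0123 -0.0223 -0.0206] (249, 238) [-0.0118 -0.0238 -0.0205] (251, 238) [-0.0116 -0.026  -0.0202] (253, 238) [-0.0119 -0.0293 -0.0198] 
(247, 242) [-0.012  -0.0216 -0.0187] (249, 242) [-0.0119 -0.0242 -0.0185] (251, 242) [-0.012  -0.027  -0.0181] (253, 242) [-0.0118 -0.0291 -0.0179] 
(247, 246) [-0.0125 -0.023  -0.0166] (249, 246) [-0.0118 -0.0238 -0.0165] (251, 246) [-0.0121 -0.0271 -0.0162] (253, 246) [-0.0125 -0.0307 -0.0158] 
(249, 250) [-0.0124 -0.0254 -0.0144] (251, 250) [-0.0113 -0.0253 -0.0144] (253, 250) [-0.0107 -0.0264 -0.0143] 
(249, 252) [-0.0104 -0.0202 -0.0138] (251, 252) [-0.0105 -0.0232 -0.0136] (253, 252) [-0.0104 -0.0255 -0.0134] 

(249, 306) [-0.011  -0.0218  0.0134] (251, 306) [-0.0106 -0.0235  0.0133] (253, 306) [-0.0106 -0.0261  0.0131] 
(247, 310) [-0.0126 -0.0232  0.0153] (249, 310) [-0.0119 -0.0242  0.0152] (251, 310) [-0.0119 -0.0267  0.015 ] (253, 310) [-0.0122 -0.03    0.0147] 
(247, 314) [-0.0121 -0.0217  0.0174] (249, 314) [-0.0118 -0.0238  0.0172] (251, 314) [-0.0122 -0.0274  0.0169] (253, 314) [-0.0123 -0.0302  0.0166] 
(247, 320) [-0.0124 -0.0226  0.0203] (249, 320) [-0.0117 -0.0235  0.0202] (251, 320) [-0.0119 -0.0268  0.0199] (253, 320) [-0.0122 -0.03    0.0195] 
(300, 150) [-0.0343 -0.1125 -0.0294]
(300, 200) [-0.0339 -0.1119 -0.0181]
(340, 150) [-0.0325 -0.1246 -0.0251]
(370, 150) [-0.0241 -0.1229 -0.0266]
(340, 280) [-0.0268 -0.1168  0.0003]
(300, 400) [-0.0342 -0.1124  0.0277]
(405, 280) [-0.0207 -0.1285  0.0003]
scene 928 max tool y of finger pts [-0.0226 -0.0226 -0.0224 -0.0223 -0.0222 -0.0221 -0.022  -0.0219 -0.0217
 -0.0212]
[1710 1421 1312 1332  793 1180  580 3299 1604 1347  123  306  266  233
    0    0    0    0]
side 860 max tool y of finger pts [-0.0203 -0.0202 -0.0202 -0.02   -0.02   -0.0199 -0.0192 -0.0191 -0.019
 -0.0185]
[   0  141 1369 1458  842 1306  627 2552 2132 1332  182  292  220  167
    6    0    0    0]
```

View pics/s3.png

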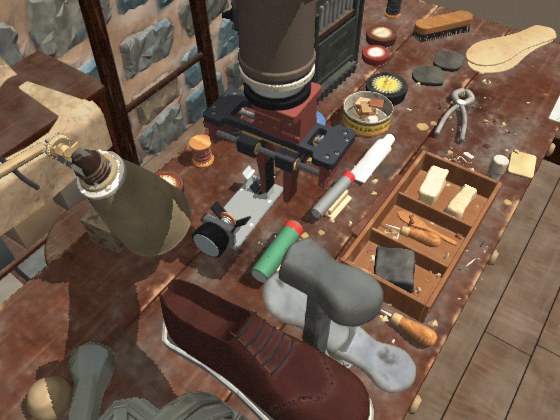

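View pics/d3.png

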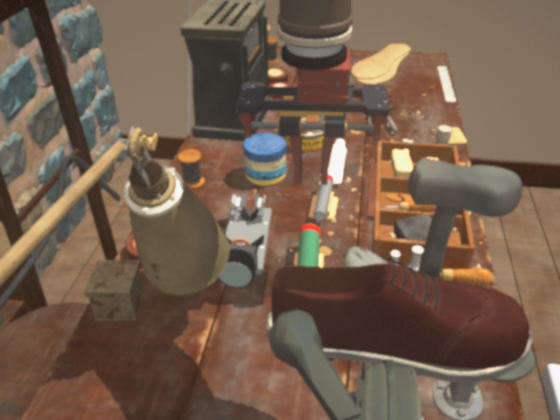

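All three cameras agree that the real fingertips end about 21 mm behind the reported TCP, not 19 mm ahead of it. The true grasp point is therefore about 40 mm back along tool y. I'll descend with that correction.

Emit:
jog_arm:
  targets:
    - {"angular": [0,0,0],"dp": [0,20,0.5],"jaw": 65}
    - {"angular": [0,0,0],"dp": [0,50,0.5],"jaw": 65}
    - {"angular": [0,0,0],"dp": [0,80,0.5],"jaw": 65}
    - {"angular": [0,0,0],"dp": [0,105,0.5],"jaw": 65}
    - {"angular": [0,0,0],"dp": [0,125,0.5],"jaw": 65}
    - {"angular": [0,0,0],"dp": [0,138,0.5],"jaw": 65}
    - {"angular": [0,0,0],"dp": [0,146,0.5],"jaw": 65}
    - {"angular": [0,0,0],"dp": [0,149,0.5],"jaw": 65}
    - {"angular": [0,0,0],"dp": [0,149,0.5],"jaw": 65}

```text
clock: 7.35
eef_pos: [0.465, -0.2839, -0.0059]
orientation: [0.521, -0.521, 0.478, -0.478]
ft_force: [0.5, 0.5, -0.1]
opening: 0.065
```

```bash
python3 look.py w4.png
```

```text
7.35 [ 0.465  -0.2839 -0.0059] 0.065 [ 0.73  0.57 -0.35  1.95  0.31  0.67  0.27] [ 0.5  0.5 -0.1]
[[ 0.084  0.     0.996]
 [-0.996  0.     0.084]
 [-0.    -1.     0.   ]]
   green_cell_flat_end 0.88 [157.5 284.4] [ 0.4623 -0.2256  0.031 ]
   green_cell_nub_end 0.95 [374.1 279.3] [ 0.4693 -0.3348  0.031 ]
   green_cell_nub_end 0.37 [155.3 283.3] [ 0.4618 -0.2247  0.031 ]
7.8
```

View pics/w4.png

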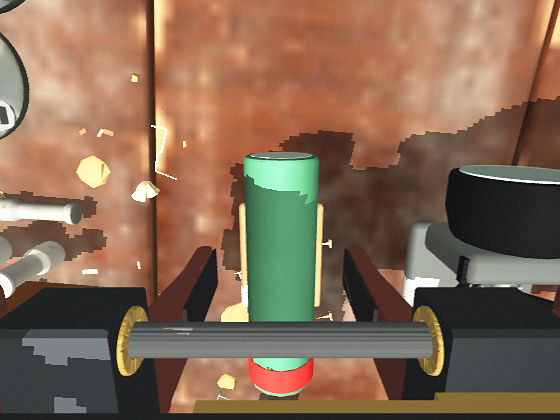

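The cell is now centred between the pads, with its red band at row 375. Closing.

Emit:
jog_arm:
  targets:
    - {"angular": [0,0,0],"dp": [1,0,0],"jaw": 45}
    - {"angular": [0,0,0],"dp": [1,0,0],"jaw": 20}
    - {"angular": [0,0,0],"dp": [1,0,0],"jaw": 20}
    - {"angular": [0,0,0],"dp": [1,0,0],"jaw": 20}
    - {"angular": [0,0,0],"dp": [1,0,0],"jaw": 20}
    - {"angular": [0,0,0],"dp": [1,0,0],"jaw": 20}
    - {"angular": [0,0,0],"dp": [1,-30,0],"jaw": 20}
    - {"angular": [0,0,0],"dp": [1,-70,0],"jaw": 20}
    - {"angular": [0,0,0],"dp": [1,-100,0],"jaw": 20}
    - {"angular": [0,0,0],"dp": [1,-100,0],"jaw": 20}
    - {"angular": [0,0,0],"dp": [1,-100,0],"jaw": 20}
  force: 55

```text
clock: 8.72
eef_pos: [0.4661, -0.2858, 0.0962]
orientation: [0.521, -0.52, 0.477, -0.48]
ft_force: [-0.4, 0.2, -2.1]
opening: 0.031
```

```bash
python3 look.py w5.png; python3 - <<'E'
from h import *
im=shot('wrist'); s,T=pose(); ts=trace(im,'green_cell_center')
for t in ts[:1]:
    r,c=np.nonzero(t['pixels']&(im['depth']>0)); z=im['depth'][r,c]
    P=np.stack([(c-im['cx'])/im['fx']*z,-(r-im['cy'])/im['fy']*z,-z,np.ones_like(z)],1)@np.array(im['hand_eye']).T
    P=P[:,:3]; print(t['p'],P.min(0).round(4),P.max(0).round(4))
    for x in np.arange(-.058,.06,.01):
        q=P[abs(P[:,0]-x)<.005]
        if len(q)>5: print(round(x,3),len(q),'top',np.percentile(q[:,1],5).round(4),'z',q[:,2].min().round(4),q[:,2].max().round(4))
E
```

```text
8.7167 [ 0.4661 -0.2858  0.0962] 0.031 [ 0.78  0.43 -0.41  1.88  0.22  0.87  0.35] [-0.4  0.2 -2.1]
[[ 0.084  0.004  0.996]
 [-0.996 -0.003  0.084]
 [ 0.003 -1.     0.004]]
   green_cell_center 0.97 [272.  283.5] [ 0.4731 -0.3284  0.031 ]
   green_cell_flat_end 0.62 [152.6 283.1] [ 0.4647 -0.2353  0.031 ]
   green_cell_nub_end 0.83 [369.7 279.8] [ 0.4779 -0.4204  0.031 ]
   thin_cell_center 0.75 [375.  255.9] [ 0.4576 -0.4337  0.024 ]
   torch_seat 0.88 [294.9 405.2] [ 0.5733 -0.3409  0.03  ]
   torch_contact 0.9 [230.5 415.4] [ 0.5711 -0.2859  0.03  ]
   torch_clips 0.4 [376.2 257.3] [ 0.459  -0.4217  0.039 ]
9.1667
0.88 [-0.0611 -0.114  -0.0305] [0.187  0.0952 0.0307]
-0.058 1871 top -0.0523 z -0.0155 0.0158
-0.048 1835 top -0.0525 z -0.0154 0.026
-0.038 1720 top -0.0526 z -0.0156 0.0155
-0.028 1624 top -0.0525 z -0.0156 0.0157
-0.018 1527 top -0.0525 z -0.0153 0.0157
-0.008 1430 top -0.0525 z -0.0154 0.0154
0.002 1379 top -0.0525 z -0.0155 0.0307
0.012 724 top -0.0522 z -0.0156 0.0302
0.032 727 top -0.0528 z -0.0145 0.0147
0.042 1069 top -0.0529 z -0.016 0.0158
0.052 100 top -0.052 z -0.0121 0.0123
```

View pics/w5.png

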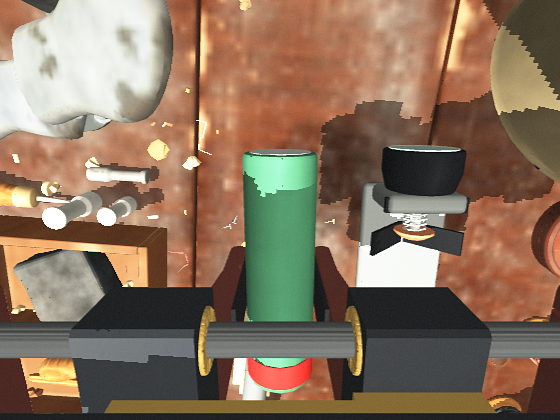

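```bash
cat > plan.py <<'E'
from h import *
import sys
S=np.array([.573,-.341,.030]); a=np.deg2rad(4.57)
U=np.array([np.sin(a),-np.cos(a),0]); 
F=np.array([-.061,-.037,0])
def target(x,z,th,lat=0):
    th=np.deg2rad(th); ux=np.cos(th)*U+np.sin(th)*np.array([0,0,1]); zt=np.array([np.cos(a),np.sin(a),0]); yt=np.cross(zt,ux)
    Rm=np.stack([ux,yt,zt],1); p=S+U*x+np.array([0,0,z])+zt*lat - Rm@F
    return Rm,p
def rows(wps):
    s,T=pose(); print('clock',s['clock'],np.round(s['eef_pos'],4),'f',np.round(s['ft_force'],1),'op',round(s['opening'],4))
    # current flat pos in torch frame
    f=T[:3,3]+T[:3,:3]@F-S; print('flat now torch x,z,lat',(f@U*1e3).round(1),(f[2]*1e3).round(1),(f@np.array([np.cos(a),np.sin(a),0])*1e3).round(1),'tilt',np.degrees(np.arcsin(T[2,0])).round(2))
    for w in wps:
        Rm,p=target(*w); print(w,'ang',np.degrees(R.from_matrix(T[:3,:3].T@Rm).as_rotvec()).round(1),'dp',((T[:3,:3].T@(p-T[:3,3]))*1e3).round(1))
E
python3 - <<'E'
from plan import *
rows([(-.046,.06,0),(-.046,.045,13),(-.048,.015,13),(-.048,.004,13),(-.056,.003,13)])
E
```

```text
clock 9.2667 [ 0.4651 -0.285   0.0944] f [-0.2 -0.4 -0.7] op 0.0309
flat now torch x,z,lat -125.4 101.3 -103.3 tilt 0.02
(-0.046, 0.06, 0) ang [-0.   0.3  0. ] dp [ 79.9  41.4 102.7]
(-0.046, 0.045, 13) ang [ -0.1   0.3 -13. ] dp [ 86.6  41.8 102.6]
(-0.048, 0.015, 13) ang [ -0.1   0.3 -13. ] dp [ 84.6  71.8 102.6]
(-0.048, 0.004, 13) ang [ -0.1   0.3 -13. ] dp [ 84.6  82.8 102.6]
(-0.056, 0.003, 13) ang [ -0.1   0.3 -13. ] dp [ 76.6  83.8 102.7]
```

Emit:
jog_arm:
  targets:
    - {"angular": [0,0.3,0],"dp": [30,0,25],"jaw": 20}
    - {"angular": [0,0.3,0],"dp": [55,0,55],"jaw": 20}
    - {"angular": [0,0.3,-4],"dp": [80,10,80],"jaw": 20}
    - {"angular": [0,0.3,-9],"dp": [86,25,100],"jaw": 20}
    - {"angular": [0,0.3,-13],"dp": [86.5,41.5,102.5],"jaw": 20}
    - {"angular": [0,0.3,-13],"dp": [86.5,41.5,102.5],"jaw": 20}
    - {"angular": [0,0.3,-13],"dp": [86.5,41.5,102.5],"jaw": 20}

```text
clock: 9.85
eef_pos: [0.5742, -0.36, 0.0517]
orientation: [-0.463, 0.571, -0.418, 0.533]
ft_force: [-1.1, -0.6, -0.3]
opening: 0.031
```

```bash
python3 - <<'E'
from plan import *
rows([(-.048,.015,13),(-.048,.004,13),(-.056,.003,13)])
im=shot('wrist','w6.png'); i2=shot('scene'); cv2.imwrite('pics/s6.png',cv2.resize(i2['frame'][120:270,170:350],None,fx=3.5,fy=3.5)); i3=shot('side'); cv2.imwrite('pics/d6.png',cv2.resize(i3['frame'][140:290,180:340],None,fx=3.5,fy=3.5))
for k,z in {'torch_contact':.03,'green_cell_flat_end':.075,'torch_seat':.03}.items():
    for d in spot_point(im,k)[:1]: print(k,round(d['p'],2),np.round(d['point']),on_z(im,d['point'],z).round(4))
E
```

```text
clock 9.85 [ 0.5742 -0.36    0.0517] f [-1.1 -0.6 -0.3] op 0.031
flat now torch x,z,lat -48.7 44.2 -0.5 tilt 12.85
(-0.048, 0.015, 13) ang [ 0.1  0.2 -0.1] dp [-5.7 28.4  0.4]
(-0.048, 0.004, 13) ang [ 0.1  0.2 -0.1] dp [-8.2 39.1  0.5]
(-0.056, 0.003, 13) ang [ 0.1  0.2 -0.1] dp [-16.2  38.3   0.5]
torch_contact 0.86 [107. 285.] [ 0.5706 -0.2831  0.03  ]
green_cell_flat_end 0.86 [152. 283.] [ 0.5703 -0.2927  0.075 ]
```

View pics/w6.png

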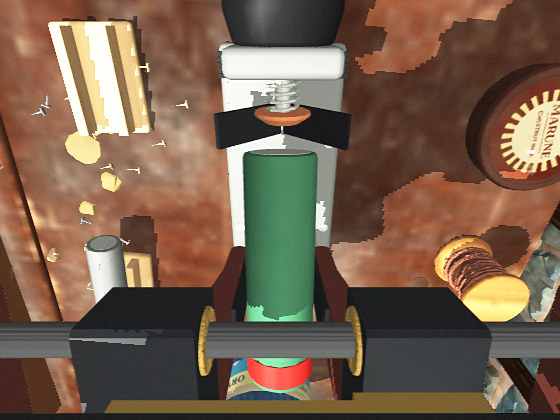

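View pics/s6.png

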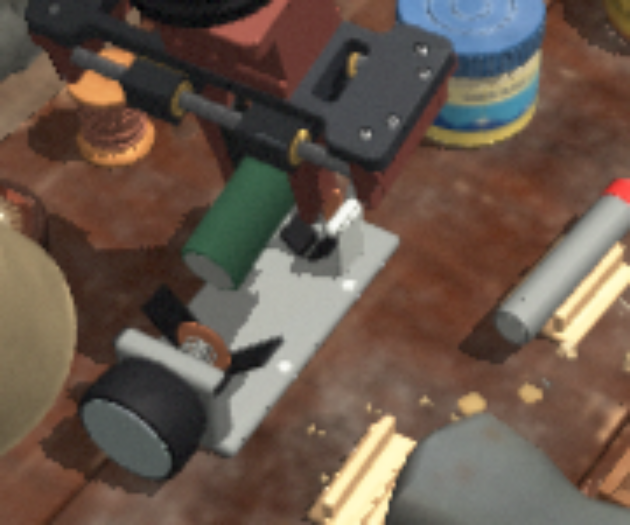

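View pics/d6.png

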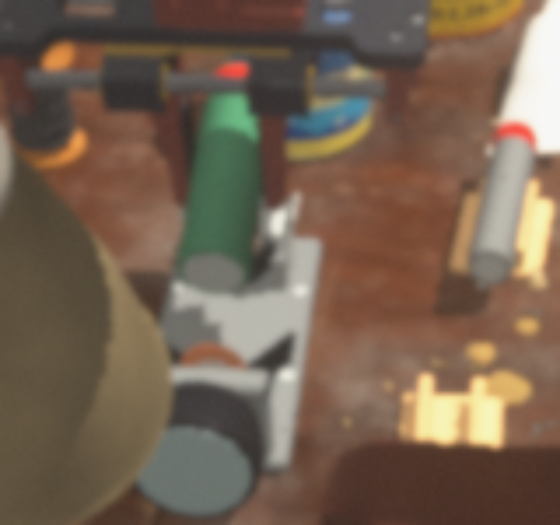

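Hover looks right: the cell column (281) lines up with the contact (283) and the cradle, nub end up. I'll lower it and push against the contact.

Emit:
jog_arm:
  targets:
    - {"angular": [0,0,0],"dp": [-2,14,0.5],"jaw": 20}
    - {"angular": [0,0,0],"dp": [-5.5,28,0.5],"jaw": 20}
    - {"angular": [0,0,0],"dp": [-8,38,0.5],"jaw": 20}
    - {"angular": [0,0,0],"dp": [-8,39,0.5],"jaw": 20}
    - {"angular": [0,0,0],"dp": [-8,39,0.5],"jaw": 20}

```text
clock: 10.57
eef_pos: [0.5756, -0.3669, 0.0178]
orientation: [-0.46, 0.569, -0.417, 0.539]
ft_force: [-10.5, 6.8, 33.7]
opening: 0.0313
```

```bash
python3 - <<'E'
from plan import *
rows([(-.056,.003,13),(-.056,.002,10),(-.056,.001,5),(-.056,0,0)])
im=shot('wrist','w7.png')
E
```

```text
clock 10.5667 [ 0.5756 -0.3669  0.0178] f [-10.5   6.8  33.7] op 0.0313
flat now torch x,z,lat -41.9 9.8 0.8 tilt 13.25
(-0.056, 0.003, 13) ang [-0.2 -0.4  0.3] dp [-15.5   3.6  -0.6]
(-0.056, 0.002, 10) ang [-0.2 -0.3  3.3] dp [-17.7   7.7  -0.6]
(-0.056, 0.001, 5) ang [-0.2 -0.3  8.3] dp [-21.7  13.7  -0.7]
(-0.056, 0, 0) ang [-0.2 -0.3 13.3] dp [-26.1  19.3  -0.7]
```

View pics/w7.png

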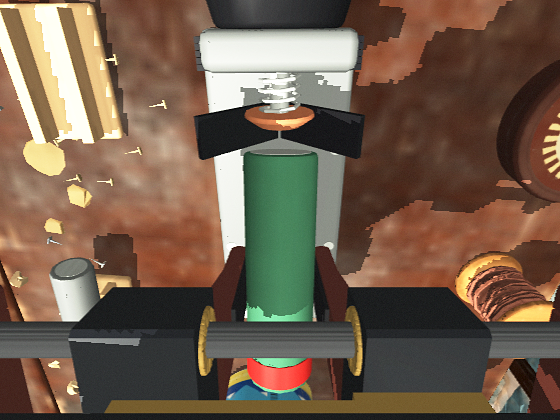

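```bash
python3 - <<'E'
from h import *
i2=shot('scene'); cv2.imwrite('pics/s7.png',cv2.resize(i2['frame'][140:270,190:320],None,fx=4.5,fy=4.5,interpolation=cv2.INTER_CUBIC)); i3=shot('side'); cv2.imwrite('pics/d7.png',cv2.resize(i3['frame'][160:290,190:320],None,fx=4.5,fy=4.5,interpolation=cv2.INTER_CUBIC))
print(get_state()['ft_force'],get_state()['wrist_torque'])
E
```

```text
[-10.63219061   6.19788451  32.47739288] [-0.28578056  1.64289147 -0.84109639]
```

View pics/s7.png

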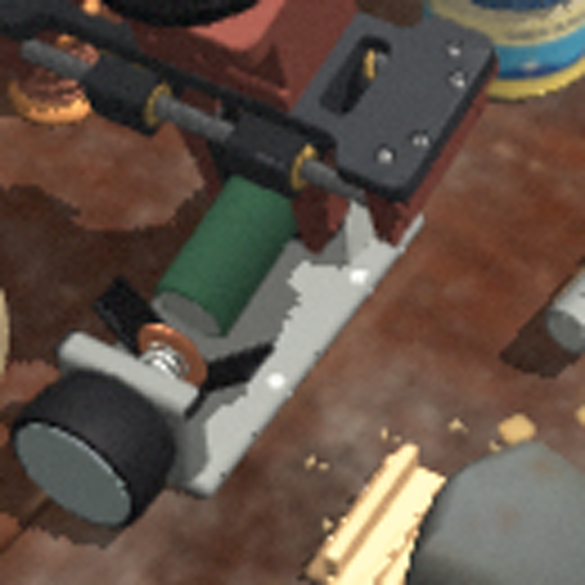

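View pics/d7.png

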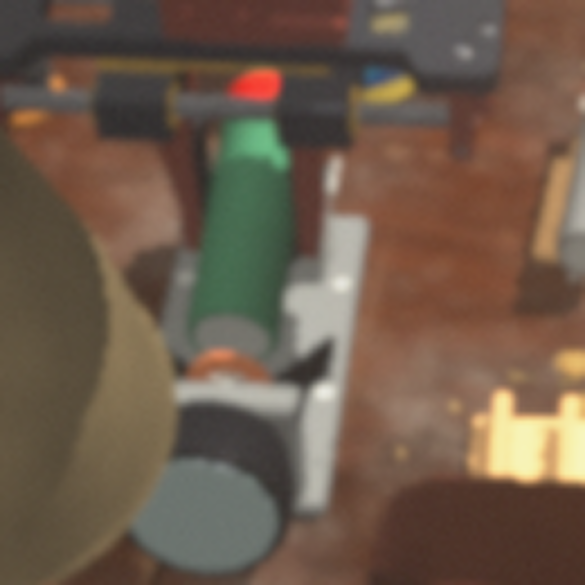

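The tool met 33 N and stopped about 6 mm high. The right finger appears to be catching on the clip (s7 at about 350,230), and the contact hasn't been touched. I'll back up, engage the contact higher with the hand farther from the clips, then lower.

```bash
python3 - <<'E'
from plan import *
rows([(-.048,.024,13),(-.050,.018,13),(-.057,.014,13),(-.057,.004,13)])
E
```

```text
clock 10.7167 [ 0.5756 -0.3668  0.0179] f [-10.6   6.2  32.5] op 0.0312
flat now torch x,z,lat -42.0 9.9 0.8 tilt 13.25
(-0.048, 0.024, 13) ang [-0.2 -0.3  0.3] dp [ -2.8 -14.8  -0.5]
(-0.05, 0.018, 13) ang [-0.2 -0.3  0.3] dp [-6.1 -9.4 -0.5]
(-0.057, 0.014, 13) ang [-0.2 -0.3  0.3] dp [-13.8  -7.2  -0.6]
(-0.057, 0.004, 13) ang [-0.2 -0.3  0.3] dp [-16.1   2.6  -0.6]
```

Emit:
jog_arm:
  targets:
    - {"angular": [0,0,0],"dp": [0,-12,-0.5],"jaw": 20}
    - {"angular": [0,0,0.3],"dp": [-3,-15,-0.5],"jaw": 20}
    - {"angular": [0,0,0.3],"dp": [-3,-15,-0.5],"jaw": 20}
    - {"angular": [0,0,0.3],"dp": [-6,-10,-0.5],"jaw": 20}
    - {"angular": [0,0,0.3],"dp": [-10,-8,-0.5],"jaw": 20}
    - {"angular": [0,0,0.3],"dp": [-14,-7,-0.5],"jaw": 20}
    - {"angular": [0,0,0.3],"dp": [-14,-7,-0.5],"jaw": 20}
    - {"angular": [0,0,0.3],"dp": [-14,-7,-0.5],"jaw": 20}

```text
clock: 11.38
eef_pos: [0.5735, -0.3513, 0.0205]
orientation: [-0.462, 0.568, -0.419, 0.537]
ft_force: [0.4, -0.8, -1.8]
opening: 0.0311
```

```bash
python3 - <<'E'
from plan import *
rows([(-.057,.004,13)])
im=shot('wrist','w8.png');i2=shot('scene'); cv2.imwrite('pics/s8.png',cv2.resize(i2['frame'][140:270,190:320],None,fx=4.5,fy=4.5,interpolation=cv2.INTER_CUBIC))
E
```

```text
clock 11.3833 [ 0.5735 -0.3513  0.0205] f [ 0.4 -0.8 -1.8] op 0.0311
flat now torch x,z,lat -57.4 12.9 -0.1 tilt 12.92
(-0.057, 0.004, 13) ang [-0.1 -0.3 -0.1] dp [-1.5  8.7  0.3]
```

View pics/w8.png

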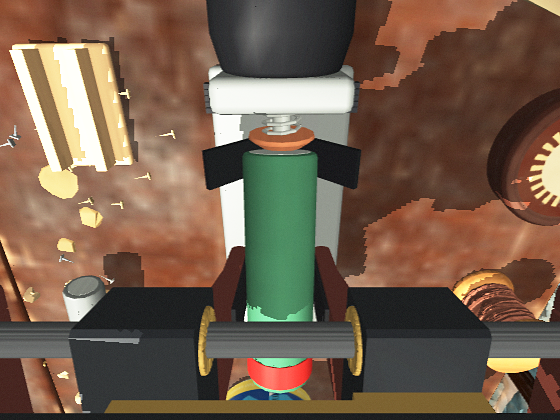

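View pics/s8.png

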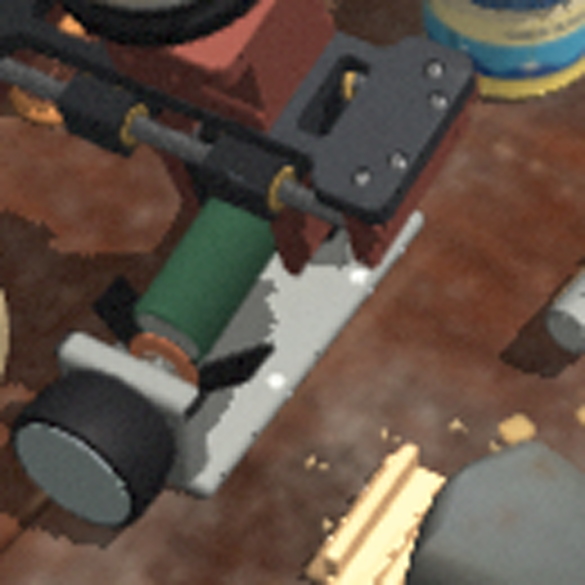

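The spring is visibly compressed (w8 at 282,135) with the nub end high. Lowering now, keeping the contact pushed in.

Emit:
jog_arm:
  targets:
    - {"angular": [0,0,0],"dp": [-1,4,0],"jaw": 20}
    - {"angular": [0,0,0],"dp": [-1.5,8,0],"jaw": 20}
    - {"angular": [0,0,0],"dp": [-1.5,9,0],"jaw": 20}
    - {"angular": [0,0,0],"dp": [-1.5,9,0],"jaw": 20}

```text
clock: 11.82
eef_pos: [0.5737, -0.3525, 0.0116]
orientation: [-0.462, 0.568, -0.419, 0.537]
ft_force: [0.2, -1.5, -1.3]
opening: 0.0311
```

```bash
python3 - <<'E'
from plan import *
rows([(-.057,.003,10),(-.0565,.002,7.5),(-.0565,.001,5),(-.056,0,2.5),(-.056,0,0),(-.056,-.001,-1)])
im=shot('wrist','w9.png')
E
```

```text
clock 11.8167 [ 0.5737 -0.3525  0.0116] f [ 0.2 -1.5 -1.3] op 0.0311
flat now torch x,z,lat -56.3 4.0 0.0 tilt 12.94
(-0.057, 0.003, 10) ang [-0.1 -0.3  2.9] dp [-2.9  3.9  0.2]
(-0.0565, 0.002, 7.5) ang [-0.2 -0.3  5.4] dp [-4.5  7.5  0.2]
(-0.0565, 0.001, 5) ang [-0.2 -0.3  7.9] dp [-6.6 11.   0.2]
(-0.056, 0, 2.5) ang [-0.2 -0.3 10.4] dp [-8.4 14.4  0.2]
(-0.056, 0, 0) ang [-0.2 -0.3 12.9] dp [-10.5  16.7   0.2]
(-0.056, -0.001, -1) ang [-0.2 -0.3 13.9] dp [-11.6  18.6   0.1]
```

View pics/w9.png

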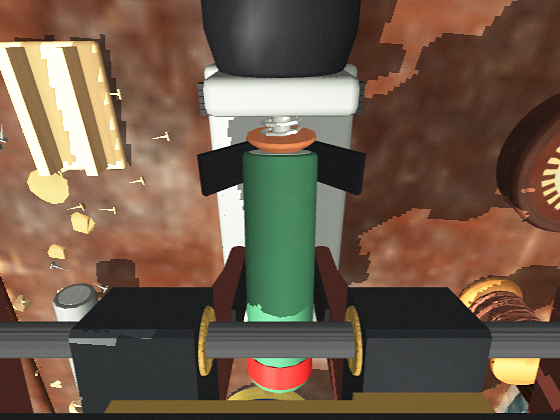

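The contact is still pushed in and the force is low. Now I'll pivot the nub end down toward level.

Emit:
jog_arm:
  targets:
    - {"angular": [0,0,1.5],"dp": [-1.5,2,0],"jaw": 20}
    - {"angular": [0,0,2.9],"dp": [-3,4,0],"jaw": 20}
    - {"angular": [0,0,4],"dp": [-4,5.5,0],"jaw": 20}
    - {"angular": [0,0,5.4],"dp": [-4.5,7.5,0],"jaw": 20}
    - {"angular": [0,0,6.6],"dp": [-5.5,9.3,0],"jaw": 20}
    - {"angular": [0,0,7.9],"dp": [-6.5,11,0],"jaw": 20}
    - {"angular": [0,0,7.9],"dp": [-6.5,11,0],"jaw": 20}
  force: 60

```text
clock: 12.45
eef_pos: [0.5734, -0.3497, -0.0006]
orientation: [-0.498, 0.537, -0.458, 0.505]
ft_force: [1.2, -2.6, 0.7]
opening: 0.0309
```

```bash
python3 - <<'E'
from plan import *
rows([(-.0565,.001,5),(-.056,0,2.5),(-.056,0,0),(-.056,-.001,-1)])
im=shot('wrist','w10.png');i2=shot('side'); cv2.imwrite('pics/d10.png',cv2.resize(i2['frame'][160:290,190:320],None,fx=4.5,fy=4.5,interpolation=cv2.INTER_CUBIC))
E
```

```text
clock 12.45 [ 0.5734 -0.3497 -0.0006] f [ 1.2 -2.6  0.7] op 0.0309
flat now torch x,z,lat -55.3 1.0 0.0 tilt 4.97
(-0.0565, 0.001, 5) ang [-0.2 -0.4 -0. ] dp [-1.2 -0.1  0.3]
(-0.056, 0, 2.5) ang [-0.2 -0.4  2.5] dp [-2.5  3.5  0.3]
(-0.056, 0, 0) ang [-0.2 -0.4  5. ] dp [-4.2  6.1  0.2]
(-0.056, -0.001, -1) ang [-0.2 -0.4  6. ] dp [-5.1  8.1  0.2]
```

View pics/w10.png

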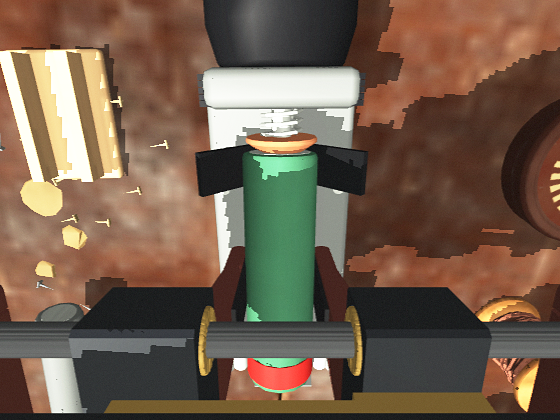

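View pics/d10.png

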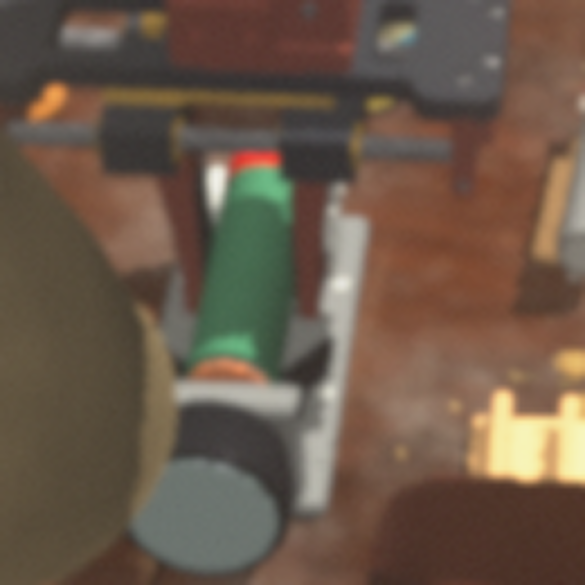

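```bash
cat > cell.py <<'E'
from plan import *
def cell():
    im=shot('wrist'); s,T=pose(); d=im['depth']; r,c=np.nonzero(d>0); z=d[r,c]
    P=(np.stack([(c-im['cx'])/im['fx']*z,-(r-im['cy'])/im['fy']*z,-z,np.ones_like(z)],1)@np.array(im['hand_eye']).T)[:,:3]
    B=im['frame'][r,c].astype(int)
    green=(B[:,1]>B[:,2]+25); red=(B[:,2]>B[:,1]+90)
    m=(abs(P[:,2])<.006)&(P[:,1]>-.075)&(P[:,1]<-.02)&(P[:,0]>-.08)&(P[:,0]<.07)
    for lab,k in(('green',green),('red',red)):
        Q=P[m&k]
        if len(Q)<10: print(lab,'none'); continue
        print(lab,'x range',Q[:,0].min().round(4),Q[:,0].max().round(4))
        for x in np.arange(-.06,.061,.01):
            q=Q[abs(Q[:,0]-x)<.005]
            if len(q)>8: print('  ',round(x,2),'top y',np.percentile(q[:,1],10).round(4),'world z',(T[2,3]+T[2,:3]@np.array([x,np.percentile(q[:,1],10),0])).round(4))
    return im
if __name__=='__main__': cell()
E
python3 cell.py
```

```text
green x range -0.0608 0.0493
   -0.06 top y -0.0527 world z 0.0467
   -0.05 top y -0.0527 world z 0.0476
   -0.04 top y -0.0526 world z 0.0484
   -0.03 top y -0.0527 world z 0.0493
   -0.02 top y -0.0526 world z 0.0501
   -0.01 top y -0.0526 world z 0.051
   0.0 top y -0.0525 world z 0.0518
   0.01 top y -0.0525 world z 0.0527
   0.03 top y -0.0525 world z 0.0545
   0.05 top y -0.0522 world z 0.056
red x range -0.066 0.0469
   0.03 top y -0.053 world z 0.0549
   0.04 top y -0.0529 world z 0.0558
   0.05 top y -0.0527 world z 0.0564
```

The cell hasn't slipped in the grip, and the nub end is still about 10 mm high. Continuing to level.

Emit:
jog_arm:
  targets:
    - {"angular": [0,-0.3,1.3],"dp": [-1.8,1.8,0.2],"jaw": 20}
    - {"angular": [0,-0.3,2.5],"dp": [-2.5,3.5,0.2],"jaw": 20}
    - {"angular": [0,-0.3,3.8],"dp": [-3.4,5,0.2],"jaw": 20}
    - {"angular": [0,-0.3,5],"dp": [-4.2,6.2,0.2],"jaw": 20}
    - {"angular": [0,-0.3,5],"dp": [-4.2,6.2,0.2],"jaw": 20}
    - {"angular": [0,-0.3,5],"dp": [-4.2,6.2,0.2],"jaw": 20}

```text
clock: 13.1
eef_pos: [0.5742, -0.3454, -0.0064]
orientation: [0.521, -0.518, 0.479, -0.481]
ft_force: [0.5, 0.9, 5.2]
opening: 0.0309
```

```bash
python3 - <<'E'
from cell import *
rows([(-.056,0,0),(-.056,-.001,-1),(-.056,-.001,-2)])
im=cell(); cv2.imwrite('pics/w11.png',im['frame'])
E
```

```text
clock 13.1 [ 0.5742 -0.3454 -0.0064] f [0.5 0.9 5.2] op 0.0309
flat now torch x,z,lat -56.5 0.6 0.8 tilt 0.03
(-0.056, 0, 0) ang [-0.3 -0.   0. ] dp [ 0.5  0.6 -0.9]
(-0.056, -0.001, -1) ang [-0.3 -0.   1. ] dp [-0.2  2.7 -0.9]
(-0.056, -0.001, -2) ang [-0.3 -0.   2. ] dp [-0.8  3.7 -0.9]
green x range -0.0609 0.0494
   -0.06 top y -0.0526 world z 0.0462
   -0.05 top y -0.0526 world z 0.0462
   -0.04 top y -0.0526 world z 0.0462
   -0.03 top y -0.0526 world z 0.0462
   -0.02 top y -0.0526 world z 0.0462
   -0.01 top y -0.0525 world z 0.0461
   0.0 top y -0.0525 world z 0.0461
   0.01 top y -0.0523 world z 0.046
   0.03 top y -0.0526 world z 0.0462
   0.05 top y -0.0523 world z 0.0459
red x range -0.0623 0.0472
   0.03 top y -0.0529 world z 0.0465
   0.04 top y -0.0529 world z 0.0465
   0.05 top y -0.0526 world z 0.0463
```

View pics/w11.png

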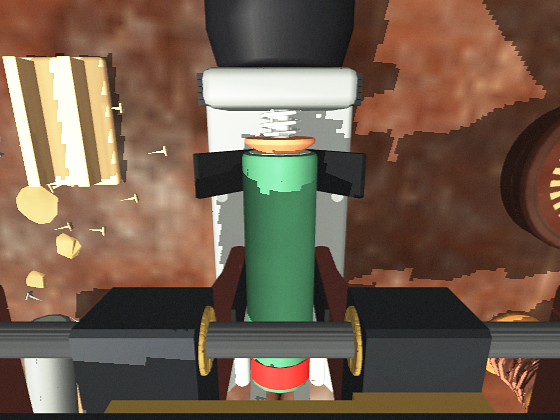

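The cell is level with its top at 46 mm, the seated height, and both clips sit beside the red band. Releasing and lifting straight up.

Emit:
jog_arm:
  targets:
    - {"angular": [0,0,0],"dp": [0,0,0],"jaw": 40}
    - {"angular": [0,0,0],"dp": [0,0,0],"jaw": 50}
    - {"angular": [0,0,0],"dp": [0,0,0],"jaw": 50}
    - {"angular": [0,0,0],"dp": [0,0,0],"jaw": 50}
    - {"angular": [0,0,0],"dp": [0,-10,0],"jaw": 50}
    - {"angular": [0,0,0],"dp": [0,-40,0],"jaw": 50}
    - {"angular": [0,0,0],"dp": [0,-80,0],"jaw": 50}
    - {"angular": [0,0,0],"dp": [10,-120,0],"jaw": 50}
    - {"angular": [0,0,0],"dp": [10,-150,0],"jaw": 50}
    - {"angular": [0,0,0],"dp": [10,-150,0],"jaw": 50}
    - {"angular": [0,0,0],"dp": [10,-150,0],"jaw": 50}

```text
clock: 14.07
eef_pos: [0.5753, -0.3559, 0.1467]
orientation: [0.521, -0.518, 0.477, -0.483]
ft_force: [0.1, -0.1, -0.6]
opening: 0.0499
```

```bash
python3 look.py w12.png; python3 - <<'E'
from h import *
from plan import S,U,a
im=shot('wrist'); d=im['depth']; r,c=np.nonzero(d>0); z=d[r,c]
P=np.stack([(c-im['cx'])/im['fx']*z,-(r-im['cy'])/im['fy']*z,-z],1)@im['c2w'][:3,:3].T+im['c2w'][:3,3]
Q=P-S; x=Q@U; l=Q@np.array([np.cos(a),np.sin(a),0])
B=im['frame'][r,c].astype(int); g=(B[:,1]>B[:,2]+25)|(B[:,2]>B[:,1]+90)
for xx in np.arange(-.06,.061,.01):
    m=(abs(x-xx)<.005)&g&(abs(l)<.022)&(P[:,2]>.034)&(P[:,2]<.08)
    if m.sum()>5: print(round(xx,2),m.sum(),'z',np.percentile(P[m,2],95).round(4),'lat',(l[m].min()*1e3).round(1),(l[m].max()*1e3).round(1))
m=g&(abs(l)<.01)&(P[:,2]>.04)&(P[:,2]<.07)&(abs(x)<.08); print('x ext',x[m].min(),x[m].max())
i2=shot('scene'); cv2.imwrite('pics/s12.png',cv2.resize(i2['frame'][140:270,190:320],None,fx=4.5,fy=4.5,interpolation=cv2.INTER_CUBIC))
E
```

```text
14.0667 [ 0.5753 -0.3559  0.1467] 0.0499 [ 0.76  0.58 -0.42  1.51  0.25  1.1   0.37] [ 0.1 -0.1 -0.6]
[[ 0.079  0.009  0.997]
 [-0.997 -0.003  0.079]
 [ 0.003 -1.     0.009]]
   green_cell_center 0.88 [185.2 278. ] [ 0.5737 -0.3391  0.031 ]
   green_cell_center 0.21 [272.  152.9] [ 0.4618 -0.4316  0.031 ]
   green_cell_flat_end 0.57 [123.6 280.6] [ 0.5718 -0.2864  0.031 ]
   green_cell_nub_end 0.71 [121.2 278.4] [ 0.5698 -0.2846  0.031 ]
   green_cell_nub_end 0.69 [242.9 280.6] [ 0.5803 -0.3932  0.031 ]
   thin_cell_center 0.66 [269.6 148.7] [ 0.4553 -0.4329  0.024 ]
   torch_stop 0.56 [244.9 278.7] [ 0.5787 -0.3957  0.03  ]
   torch_contact 0.65 [119.3 277. ] [ 0.5685 -0.2831  0.03  ]
14.5167
-0.06 95 z 0.0459 lat -13.2 14.6
-0.05 456 z 0.0463 lat -14.2 15.7
-0.04 459 z 0.0461 lat -14.4 15.8
-0.03 447 z 0.0461 lat -14.5 16.0
-0.02 428 z 0.0461 lat -14.7 16.0
-0.01 417 z 0.0463 lat -14.8 15.4
0.0 407 z 0.0462 lat -14.9 15.5
0.01 397 z 0.0461 lat -14.2 15.6
0.02 385 z 0.0463 lat -14.3 15.8
0.03 353 z 0.0462 lat -14.3 15.9
0.04 334 z 0.0465 lat -12.6 14.1
0.05 235 z 0.0464 lat -13.6 14.2
x ext -0.062002896468320016 0.05368440507803744
```

View pics/w12.png

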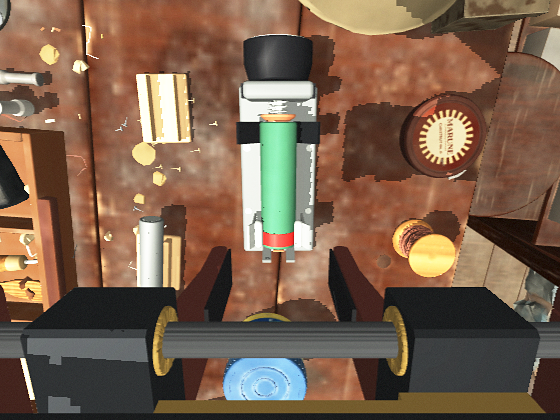

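View pics/s12.png

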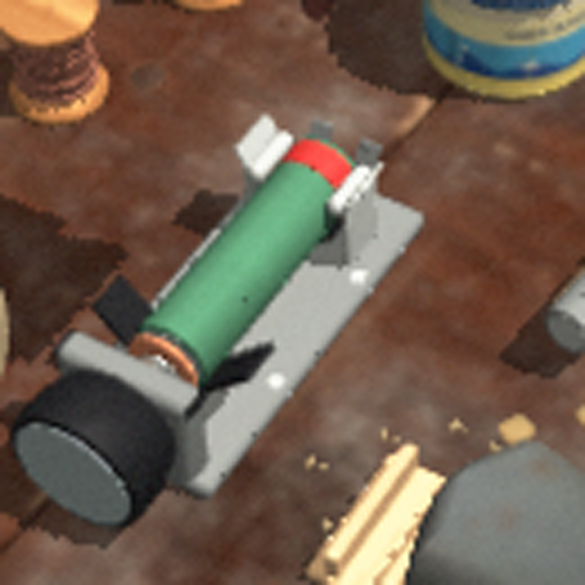

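The cell lies level (top at 46 mm along its whole length) between the clips and against the contact. The thin cell hasn't moved and the hand is clear, so I'm handing in.

```bash
python3 -c "
from station import *
print(order.close_job())"
```

```text
the job is handed in; nothing more can be done
None
```

The green cell is loaded in the torch and the job is handed in at about 14.6 s. No verdict was reported.

**What I did:** I gripped the green cell near mid-length and tilted it nub end up, about 13°. I pushed its flat end against the spring contact, pivoted it down between the clips until level, released it and lifted clear.

**Final checks:**
- **Height:** the cell's top reads 46 mm along its whole length, the stated loaded height, so it lies level.
- **Position:** it is within about 1 mm of the torch axis. The nub-end face reads about 54 mm from the seat, against 55 mm. The two sources for the flat end differ slightly: the depth edge reads 62 mm, which includes the copper disc, and the network point is within about 3 mm of its place.
- **Contact:** I had no direct reading of the contact joint. In the pictures it was pushed in with the nub end high, and it still is with the cell loaded.
- **Thin cell:** it is still on its rest and measured within about 4 mm of where it was, roughly the measuring noise.
- **Robot:** the gripper is open and about 17 cm above the bench, with wrist force near zero.

**What went wrong on the way:**
- **First grasp:** it missed because the fingertips end about 40 mm farther back from the reported TCP than stated. All three cameras showed this, and I corrected for it.
- **First lowering:** it stopped with about 33 N on the wrist, probably a finger on a clip. I backed off and pushed the contact in from higher up instead.

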